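# Set the egg cooker's dial and lock it

### The arm

A 6-joint arm with a two-finger parallel gripper is mounted at the origin on the work surface. World frame = base frame: x ahead of the robot, y to its left, z up, the work surface at z = 0. Lengths are in m, angles in rad, forces in N, time in s.
With the tool pointing down it reaches from about 0.375 to 0.9 m from the base axis. Payload 3.1 kg.
Tool frame: the origin (TCP) lies at the centre of the arm's flange, where the gripper is bolted on; the fingertips stand 173 mm ahead of it and the grasp point (between the pads) lies 155 mm ahead of it (manip.tcp_to_grasp is the z of the grasp point in the tool frame, in m); z points along the fingers, y is the direction in which the jaws open and shut (so a half turn about z gives the same grasp; the last joint's range is limited). The gripper opens to 85 mm and grips with 20 to 120 N. Pads are 22 mm wide; open, the fingers measure 114 mm over their backs; the gripper's body (76 mm by 85 mm) begins 54 mm behind the grasp point. The pads swing forward as they close: fully open they stand 13 mm farther back than shut.
Start: joints at [1.097, 0.527, 1.433, -0, 1.181, -0.178], TCP at [0.182, 0.598, 0.405] pointing down, gripper open.
Joint ranges: [-3.08, 3.08], [-0.75, 2.2], [0.22, 2.44], [-1.43, 4.57], [0, 2.65], [-2.85, 2.85]. Speed limits (rad/s): [2.79, 2.79, 3.14, 3.14, 3.14, 3.14].

### API

Orientations are given as a unit quaternion [x, y, z, w].
In Python, from plant import manip gives the robot as it stands. The module is installed in compiled form; this text tells all that it offers. Calls block until the motion is done:
- manip.move_to(position, orientation): joint-space move of the TCP to a pose.
- manip.move_linear(position, orientation=None, max_speed=0.15): straight line of the TCP; orientation=None keeps the orientation; max_speed is the mean speed in m/s.
- manip.move_joints(angles): joint-space move.
- manip.open() and manip.grasp(f_grip=None): open the fingers fully, or close them until they stop; f_grip is the grip in N (None keeps the last).
- manip.sleep(seconds).
- manip.inverse_kinematics(position, orientation): joint angles nearest the present ones, or None.
- manip.snapshot(name): name is "scene" or "top" or "wrist"; returns a dict with "img" (420x560x3 uint8, red, green, blue), "fx", "fy", "cx", "cy" (pixels), "k1" (the pictures are not rectified: a ray, as slopes to the right and down, at radius r is drawn at 1 + k1 r^2 times it, then the intrinsics apply), "R" (3x3) and "t" (3): a world point X has camera coordinates R X + t. Camera axes: x right, y down, z forward; pixel columns grow to the right and rows downward; lengths in m; the calibration is good to about 2 mm. A picture is of the moment at which its call begins. There is no depth.
A pose or a line that the arm cannot do raises manip.Unreachable and nothing moves.
- manip.job_done(): hands the job in, once; it reports no verdict.
Readings, each from a call of its own:
- manip.get_clock(): time.
- manip.get_qpos(): joint angles.
- manip.get_dq(): joint speeds.
- manip.get_tau(): joint torques, N m.
- manip.get_tcp_pos(): TCP position.
- manip.get_eef_rot(): TCP orientation.
- manip.get_contact_force(): force on the tool from outside, world axes, zero at the start.
- manip.get_torque(): the same for the moment, N m.
- manip.get_opening(): finger opening in m.
Only numpy, scipy, OpenCV 4.12 (cv2) and the standard library are available. Lean on these libraries where they do the work, as an engineer would, in place of code of your own. Each camera call takes 0.05 s, during which the arm holds its last target.

### The job

Set the egg cooker: turn its dial knob clockwise until the white pointer is over the long raised arc on the dial, feel for the lock slot somewhere along that arc, and pull the knob straight up, all the way out, so that it stays locked there. Do not force it: keep only a light pull while searching, and never pull or twist hard against the lock. Let go of the knob and leave the jar, the tray and the egg cups where they stand.

Things in the scene. Friction and masses are not known exactly. Their poses are not given: they have to be found in the camera images.
- cooker: White egg cooker, fixed. Origin on the shelf (z = 0) under the knob's vertical axis. A console 120 mm (x) by 170 mm (y), flat top 70 mm high, carries dial and knob; the round steaming part (172 mm diameter, glass dome to 181 mm high) is centred 190 mm towards its +y.
- dial: Fixed aluminium dial plate, 98 mm diameter, 3 mm thick, on the console round the knob; origin on the knob axis at its underside, 70 mm above the shelf, z up. Its +x points from the axis to the middle of the mark: a raised black arc, 4 mm high, 43 mm from the axis, spanning 0.50 rad either side of +x. Small dots beyond its ends mean nothing.
- grip (a point): Grip point: on the knob's vertical axis, half-way up its upright black grip bar (46 mm long along point x, 14 mm thick along y, 34 mm high), 102 mm above the shelf when pushed in. Site x points along the bar to the white pointer, z up. The bar's foot, 17 mm below, stands on a round skirt 49 mm wide, 6 mm thick, 2 mm above the dial. Rises with the knob.
- spindle (a joint): Turn of the knob, rad, grows clockwise seen from above; at 0 the pointer lies along the cooker's +x; end stops at -0.85 and 0.90. It stays where it is left (friction about 0.05 N m). Starts anticlockwise of the arc.
- knob (a joint): How far the knob is pulled up, m: 0 pushed in (start), 0.014 fully out (end stop). It stays where it is left; sliding takes about 3 N. Away from the slot it is blocked: after 1.5 mm of free rise the key meets the sprung lock ring, 3 N more per mm. At the slot that resistance vanishes and it slides out; once out, the slot stops it turning.
- key: Flat-ended steel pin, 6 mm wide, hidden in the console 28 mm from the axis under the pointer; moves with the knob (origin on the axis). It touches only the hidden lock ring, whose one slot lies 0.14 to 0.44 rad to one or the other side of the arc's middle and takes the pointer within about 0.06 rad either way. Over 20 N on the key damages the lock.
- jar_mid (a point): Glass storage jar with clip lid, 92 mm diameter, 119 mm high; point on its axis 55 mm up. Bystander.
- tray_mid (a point): Aluminium tray 170 x 130 x 18 mm; point at its centre, 9 mm up. Bystander.
- cup0_mid (a point): Ash-wood egg cup, 48 mm diameter, 56 mm high; point at its centre, 28 mm up. Bystander.
- cup1_mid (a point): Second ash-wood egg cup, same size. Bystander.

How it is judged:
On the way, in this order (a step that is already met when the one before it is completed fails the run):
1. the pointer is over the raised arc with the knob still pushed in (angle between the x axis of grip and the x axis of dial, either way round below 0.52 rad and value of joint knob below 0.008 m), for 0.05 s.
2. the knob is pulled fully out (value of joint knob above 0.0115 m), for 0.1 s.
At the end, for the whole second after the job is handed in: The knob stands at least 11.5 mm out of its 14 mm travel, at rest, its pointer over the raised arc (within 0.52 rad of the arc's middle); jar, tray and egg cups within 20 mm of where they started; the robot has let go (value of joint knob above 0.0115 m and angle between the x axis of grip and the x axis of dial, either way round below 0.52 rad and velocity of joint knob between -0.005 and 0.005 m/s and velocity of joint spindle between -0.05 and 0.05 rad/s and distance of each of jar_mid, tray_mid, cup0_mid, cup1_mid from where it was at the start of the episode below 0.02 m); the robot touches nothing.
It fails at once if the lock is forced: more than 20 N between the key and the lock ring (contact force between key and anything else above 20 N).
It fails at once if the jar, tray or an egg cup is shoved more than 20 mm (distance of any of jar_mid, tray_mid, cup0_mid, cup1_mid from where it was at the start of the episode above 0.02 m).
It also fails if it takes over 58 s, if anything falls off the work surface, if the arm or the gripper's body presses on something with over 40 N, if the wrist force passes 120 N, or if a joint passes its speed limit or range.

## Working session

There is one attempt and no reset: what is moved stays moved. The work goes in short steps, each a Python script; the robot and the scene stay as the last script left them, time stands still between calls to the robot, and variables do not carry over. Pictures are saved under pics/ and viewed, and the job is handed in when it is done.

```bash
mkdir -p pics; ls
python3 - <<'E'
from plant import manip
import cv2
for n in ("scene","top","wrist"):
    s=manip.snapshot(n); cv2.imwrite(f"pics/{n}0.png",s["img"][:,:,::-1])
    print(n,s["fx"],s["cx"],s["cy"],s["k1"],s["R"].round(3).tolist(),s["t"].round(3).tolist())
print(manip.get_clock(),manip.tcp_to_grasp,manip.get_eef_rot(),manip.get_contact_force(),manip.get_opening())
E
```

```text
pics
scene 466.2534149066268 287.7182380477997 202.64376659240494 -0.03719142693528834 [[-0.649, 0.76, 0.015], [0.633, 0.552, -0.543], [-0.421, -0.343, -0.84]] [0.514, -0.24, 1.263]
top 478.68694101106513 281.7318205284982 220.48002406761438 -0.08625155427282709 [[0.017, -1.0, 0.015], [-0.983, -0.019, -0.181], [0.181, -0.012, -0.983]] [-0.172, 0.599, 0.77]
wrist 329.4143081488306 280.5360461460298 206.44009265507214 -0.07651568184375399 [[0.291, 0.957, -0.002], [0.914, -0.278, 0.294], [0.281, -0.088, -0.956]] [-0.623, -0.038, 0.38]
0.15 0.1547 [ 1.47370008e-01  9.89081104e-01 -7.60941778e-04 -2.67311751e-04] [ 0.08156168 -0.21612854 -0.44176297] 0.08538946665172961
```

View pics/scene0.png

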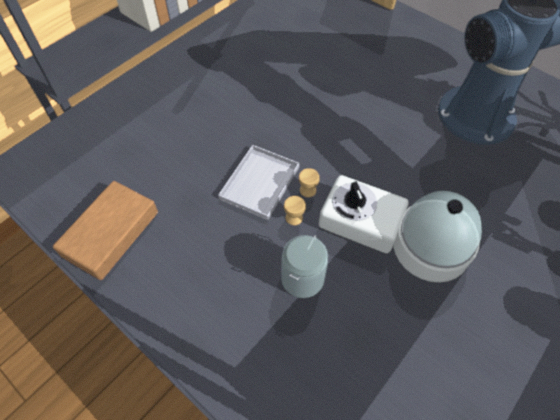

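View pics/top0.png

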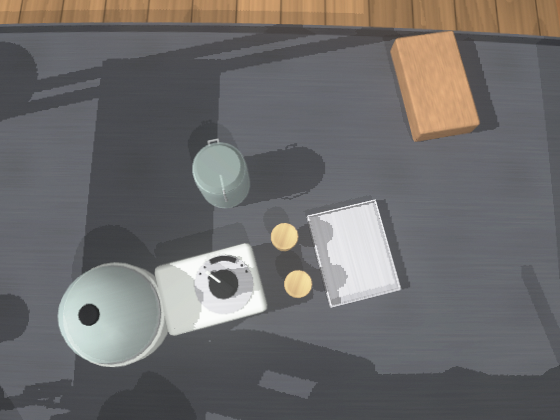

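View pics/wrist0.png

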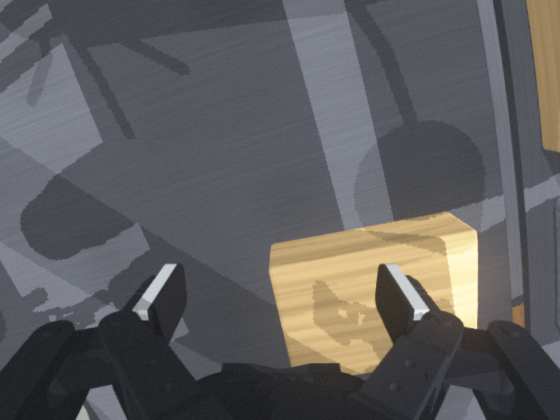

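Top view: the knob is at about (222,285) with its pointer towards the upper left (203,273), and the arc is near (225,260). I'll zoom in.

Run:
```python
import cv2
a=cv2.imread("pics/top0.png")[235:335,150:275]; b=cv2.imread("pics/scene0.png")[165:255,310:420]
cv2.imwrite("pics/z_top.png",cv2.resize(a,None,fx=6,fy=6,interpolation=cv2.INTER_CUBIC))
cv2.imwrite("pics/z_scene.png",cv2.resize(b,None,fx=6,fy=6,interpolation=cv2.INTER_CUBIC))
```

```text
(no output)
```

View pics/z_top.png

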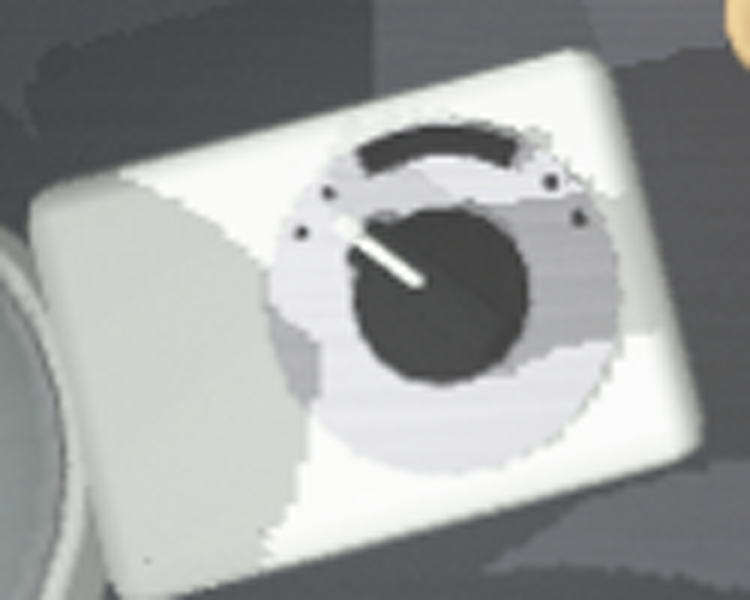

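View pics/z_scene.png

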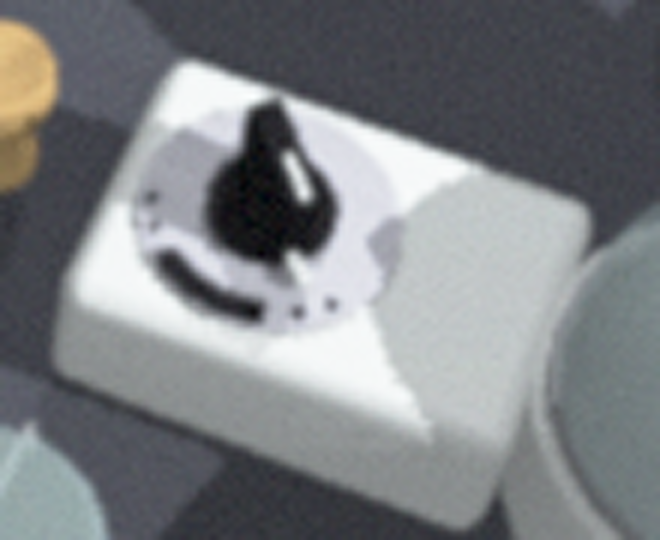

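```bash
cat > h.py <<'E'
import numpy as np, cv2
from plant import manip
from scipy.spatial.transform import Rotation as Ro
def K(s): return np.array([[s["fx"],0,s["cx"]],[0,s["fy"],s["cy"]],[0,0,1.]])
def ray(s,p):
    k=np.array([s["k1"],0,0,0,0.])
    q=cv2.undistortPoints(np.array(p,float).reshape(-1,1,2),K(s),k).reshape(-1,2)
    d=np.c_[q,np.ones(len(q))]@s["R"]; c=-s["R"].T@s["t"]; return c,d
def plane(s,p,z):
    c,d=ray(s,p); return c+d*((z-c[2])/d[:,2])[:,None]
def tri(s1,p1,s2,p2):
    c1,d1=ray(s1,p1);c2,d2=ray(s2,p2);d1=d1[0];d2=d2[0]
    ab=np.linalg.lstsq(np.c_[d1,-d2],c2-c1,rcond=None)[0]
    a=c1+ab[0]*d1;b=c2+ab[1]*d2; return (a+b)/2,np.linalg.norm(a-b)
def proj(s,X):
    return cv2.projectPoints(np.array(X,float).reshape(-1,1,3),cv2.Rodrigues(s["R"])[0],s["t"],K(s),np.array([s["k1"],0,0,0,0.]))[0].reshape(-1,2)
def save(s,n,box=None,f=1):
    a=s["img"][:,:,::-1]
    if box: x0,y0,x1,y1=box; a=a[y0:y1,x0:x1]
    cv2.imwrite(f"pics/{n}.png",cv2.resize(a,None,fx=f,fy=f,interpolation=cv2.INTER_CUBIC))
E
python3 - <<'E'
from h import *
T=manip.snapshot("top");S=manip.snapshot("scene")
zt=lambda x,y:((x+.5)/6-.5+150,(y+.5)/6-.5+235)
zs=lambda x,y:((x+.5)/6-.5+310,(y+.5)/6-.5+165)
print("dial c",plane(T,[zt(445,297)],.073),plane(S,[zs(268,218)],.073), tri(T,zt(445,297),S,zs(268,218)))
e=plane(T,[zt(362,158),zt(518,150)],.075);print("arc ends",e)
e=plane(S,[zs(165,258),zs(260,312)],.075);print("arc ends S",e)
p=plane(T,[zt(350,230),zt(420,285)],.119);print("ptr",p,np.arctan2(*(p[0]-p[1])[[1,0]]))
print("cups,jar",plane(T,[(284,236),(298,284)],.056),plane(T,[(218,165)],.119))
a=tri(T,zt(420,285),S,zs(289,152));print("ptr inner",a)
print(-S["R"].T@S["t"])
R=Ro.from_quat(manip.get_eef_rot()).as_matrix();print(R.round(3)); W=manip.snapshot("wrist"); c=-W["R"].T@W["t"];print("cam in tool",R.T@(c-manip.get_tcp_pos()),R.T@W["R"].T)
E
```

```text
dial c [[ 0.49048974 -0.06693816  0.073     ]] [[ 0.49267087 -0.06519455  0.073     ]] (array([ 0.4905604 , -0.06638087,  0.06940458]), np.float64(0.00040589603317473156))
arc ends [[ 0.52816302 -0.04277617  0.075     ]
 [ 0.53124576 -0.08588178  0.075     ]]
arc ends S [[ 0.53222963 -0.08251376  0.075     ]
 [ 0.52811423 -0.04324396  0.075     ]]
ptr [[ 0.50512278 -0.0464395   0.119     ]
 [ 0.49125347 -0.06521169  0.119     ]] 0.9344878291040146
cups,jar [[ 0.57523914 -0.16540755  0.056     ]
 [ 0.49375799 -0.19034651  0.056     ]] [[ 0.68039798 -0.05503875  0.119     ]]
ptr inner (array([ 0.49130926, -0.06443807,  0.1147535 ]), np.float64(0.0006582942412185551))
[1.01760125 0.1747692  0.92279098]
[[-0.957  0.292 -0.   ]
 [ 0.292  0.957 -0.001]
 [ 0.    -0.001 -1.   ]]
cam in tool [ 0.07493593 -0.001366    0.03127104] [[ 1.43860279e-04 -9.55688503e-01 -2.94379797e-01]
 [ 9.99999981e-01  1.75860702e-04 -8.22331389e-05]
 [ 1.30359103e-04 -2.94379780e-01  9.55688510e-01]]
```

```bash
cat >> h.py <<'E'
G=manip.tcp_to_grasp
def quat(yaw): # tool z down, tool x at yaw
    x=np.array([np.cos(yaw),np.sin(yaw),0]);z=np.array([0,0,-1.]);y=np.cross(z,x)
    return Ro.from_matrix(np.c_[x,y,z]).as_quat()
E
python3 - <<'E'
from h import *
for off in (0,np.pi):
  for y in (.93,.5,0,-.45,-.7):
    q=manip.inverse_kinematics([.491,-.066,.108+G],quat(y+off)); print(off,y,None if q is None else np.round(q,2))
E
```

```text
0 0.93 [-0.36  0.59  1.88 -0.    0.68  0.28]
0 0.5 [-0.36  0.59  1.88 -0.    0.68  0.71]
0 0 [-0.36  0.59  1.88 -0.    0.68  1.21]
0 -0.45 [-0.36  0.59  1.88 -0.    0.68  1.66]
0 -0.7 [-0.36  0.59  1.88 -0.    0.68  1.91]
3.141592653589793 0.93 None
3.141592653589793 0.5 [-0.36  0.59  1.88 -0.    0.68 -2.43]
3.141592653589793 0 [-0.36  0.59  1.88 -0.    0.68 -1.93]
3.141592653589793 -0.45 [-0.36  0.59  1.88 -0.    0.68 -1.48]
3.141592653589793 -0.7 [-0.36  0.59  1.88 -0.    0.68 -1.23]
```

Run:
```python
from h import *
manip.move_to([.491,-.066,.42],quat(.934))
s=manip.snapshot("wrist"); save(s,"w1"); np.save("w1.npy",s,allow_pickle=True)
manip.move_linear([.491,-.066,.36],max_speed=.1)
s=manip.snapshot("wrist"); save(s,"w2"); np.save("w2.npy",s,allow_pickle=True)
print(manip.get_clock(),manip.get_contact_force(),manip.get_torque())
```

```text
3.7417 [-0.29169324 -0.32966009 -0.59046688] [-0.02575897  0.04547261  0.04035919]
```

View pics/w1.png

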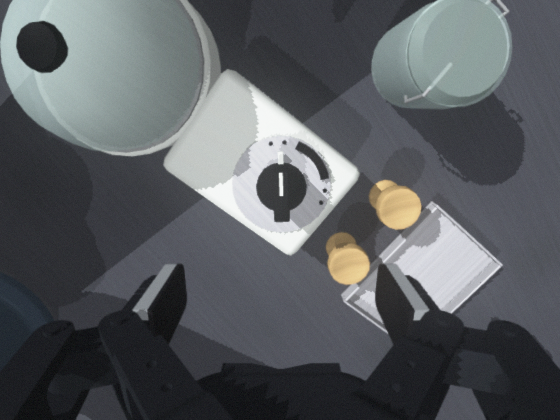

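View pics/w2.png

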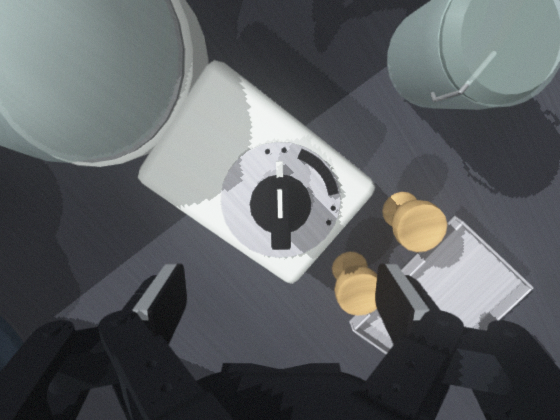

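The pointer is vertical at column about 280 in both wrist views, and the skirt centre is near (280,204) in w2, so the jaw yaw matches the bar. Next I'll measure with masks.

Run:
```python
from h import *
ss=[np.load(f"w{i}.npy",allow_pickle=True).item() for i in (1,2)]
arcc=[];bt=[]
for i,s in enumerate(ss):
    g=s["img"].max(2).astype(np.uint8)
    m=(g<62).astype(np.uint8)
    n,l,st,ce=cv2.connectedComponentsWithStats(m)
    for k in range(1,n):
        x,y,w,h,a=st[k]
        if 200<x and x+w<360 and 120<y and y+h<260 and a>5:
            print(i,"blob",st[k],ce[k].round(2))
            if a>80:
                pts=np.argwhere(l==k)[:,::-1].astype(float)
                if w>35 and h>40: # knob
                    P=plane(s,pts,.081); 
                    # bar tail end: lowest rows
                    low=pts[pts[:,1]>y+h-8]; up=pts
                    bt.append([low[:,0].mean(),y+h-.5]); print(" tail col range",low[:,0].min(),low[:,0].max())
                    # skirt: rows above tail with circle fit on left/right edges
                    E=[]
                    for r in range(y+8,y+h-18):
                        c=pts[pts[:,1]==r][:,0]; E+= [[c.min()-.5,r],[c.max()+.5,r]]
                    Q=plane(s,E,.081)[:,:2]
                    A=np.c_[2*Q,np.ones(len(Q))];sol=np.linalg.lstsq(A,(Q**2).sum(1),rcond=None)[0]
                    print(" skirt fit c",sol[:2].round(4),"r",np.sqrt(sol[2]+sol[:2]@sol[:2]).round(4))
                else:
                    arcc.append(ce[k]);P=plane(s,pts,.077)[:,:2]
                    th=np.arctan2(P[:,1]+.066,P[:,0]-.491);print(" arc th",th.min(),th.max(),"r",np.hypot(P[:,1]+.066,P[:,0]-.491).mean())
                    A=np.c_[2*P,np.ones(len(P))];sol=np.linalg.lstsq(A,(P**2).sum(1),rcond=None)[0];print(" arc fit c",sol[:2].round(4))
    # pointer on bar top
    hs=s["img"].min(2); x0,y0=(272,170) if i==0 else (272,186)
    sub=hs[y0:y0+36,x0:x0+18]; mm=np.argwhere(sub>150)
    p=mm[:,::-1]+[x0,y0]; print(" ptr",p.min(0),p.max(0))
    q=np.polyfit(p[:,1],p[:,0],1); r=np.array([p[:,1].min(),p[:,1].max()])
    L=plane(s,np.c_[np.polyval(q,r),r],.119); print(" ptr line",L.round(4).tolist(), np.arctan2(*(L[0]-L[1])[[1,0]]))
if len(arcc)==2: print("arc tri",tri(ss[0],arcc[0],ss[1],arcc[1]))
if len(bt)==2: print("tail tri",tri(ss[0],bt[0],ss[1],bt[1]))
```

```text
0 blob [298 143  30  36 216] [314.8  160.35]
 arc th -0.4570618572683348 0.5290926382287164 r 0.04284453244926923
 arc fit c [ 0.5126 -0.0662]
0 blob [268 164  38  57 938] [290.03 191.59]
 tail col range 275.0 288.0
 skirt fit c [ 0.4959 -0.0743] r 0.0151
0 blob [274 167   3   6   9] [274.78 169.67]
 ptr [279 173] [282 195]
 ptr line [[0.5034, -0.0496, 0.119], [0.4922, -0.0649, 0.119]] 0.9352797145148405
1 blob [299 151  38  43 422] [320.18 170.67]
 tail col range 328.0 336.0
 skirt fit c [ 0.5315 -0.0601] r 0.0072
1 blob [ 253  176   58   73 2275] [284.19 209.46]
 tail col range 273.0 289.0
 skirt fit c [ 0.4919 -0.0694] r 0.0217
1 blob [260 181   7   9  18] [263.67 185.17]
1 blob [254 206   4   5   8] [255.62 208.  ]
1 blob [332 207   3   3   7] [333.   207.71]
1 blob [327 221   3   3   9] [328. 222.]
 ptr [277 189] [282 217]
 ptr line [[0.5036, -0.0487, 0.119], [0.4927, -0.0649, 0.119]] 0.9758678570273633
```

Run:
```python
from h import *
from scipy.optimize import least_squares
for i in (1,2):
    s=np.load(f"w{i}.npy",allow_pickle=True).item(); g=s["img"].max(2)
    c0=proj(s,[[.491,-.066,.081]])[0]
    m=(g<85).astype(np.uint8); n,l,st,ce=cv2.connectedComponentsWithStats(m)
    k=l[int(c0[1]),int(c0[0])+8]; print(i,c0,st[k])
    # skirt radial edges, sub-pixel, along rays in the plane z=.085 top edge? rim: try top .081
    E=[]
    for z in (.081,):
      for t in np.arange(0,2*np.pi,.05):
        rr=np.arange(.015,.032,.0004); P=np.c_[.491+rr*np.cos(t),-.066+rr*np.sin(t),np.full_like(rr,z)]
        uv=proj(s,P).astype(np.float32); v=cv2.remap(g,uv[:,0].reshape(-1,1),uv[:,1].reshape(-1,1),cv2.INTER_LINEAR).ravel().astype(float)
        if v[:3].max()<90 and v[-1]>110:
            j=np.argmax(v>95); E.append([P[j,0],P[j,1]])
    E=np.array(E)
    f=least_squares(lambda x:np.hypot(*(E-x[:2]).T)-x[2],[.491,-.066,.024],loss="soft_l1",f_scale=.0005)
    print(" skirt",len(E),f.x.round(4),np.median(abs(f.fun)))
    # dial plate? arc
    x0=proj(s,[[.533,-.064,.077]])[0]
    k=l[int(x0[1]),int(x0[0])]; print(" arc",st[k],x0)
    p=np.argwhere(l==k)[:,::-1].astype(float)
    P=plane(s,p,.0755)[:,:2]; c=f.x[:2]; d=P-c; th=np.arctan2(d[:,1],d[:,0]); print(" arc",len(p),th.min(),th.max(),np.median(th),np.hypot(*d.T).mean())
```

```text
1 [280.19104888 186.28861095] [ 257  163   49   59 1867]
 skirt 116 [ 0.4912 -0.0675  0.024 ] 0.00011720655720395823
 arc [296 142  32  37 344] [314.51582076 158.13552037]
 arc 344 -0.4482882208258937 0.5828353016022365 0.07275433888669887 0.04257810708105805
2 [279.1588204  203.66235665] [ 250  175   61   74 2867]
 skirt 116 [ 0.4912 -0.0674  0.0242] 0.00016864038219747274
 arc [298 150  40  45 540] [321.14268529 169.35591237]
 arc 540 -0.45880564158765225 0.5889718072178783 0.07859284596669437 0.04258997562449759
```

```bash
cat >> h.py <<'E'
C=np.array([.4912,-.0674]); ARC=.067
def pose(yaw,z): return np.r_[C,z+G],quat(yaw)
def rd():
    f=np.mean([manip.get_contact_force() for _ in range(3)],0);t=np.mean([manip.get_torque() for _ in range(3)],0); p=manip.get_tcp_pos();R=Ro.from_quat(manip.get_eef_rot()).as_matrix()
    return f"t={manip.get_clock():.2f} f={f.round(2)} m={t.round(3)} p={np.round(p-[0,0,G],4)} yaw={np.arctan2(R[1,0],R[0,0]):.3f}"
E
python3 - <<'E'
from h import *
y=.957
p,q=pose(y,.15); manip.move_linear(p,q); print(rd())
p,q=pose(y,.108); manip.move_linear(p,q,max_speed=.05); print(rd())
manip.grasp(40); manip.sleep(.2); print(rd(),manip.get_opening())
for n in("scene","wrist"): save(manip.snapshot(n),n+"g")
E
```

```text
t=4.26 f=[0.69 0.72 0.49] m=[ 0.024 -0.032 -0.03 ] p=[ 0.4915 -0.0675  0.1504] yaw=0.957
t=5.25 f=[ 0.12 -0.32  0.09] m=[-0.061 -0.033 -0.015] p=[ 0.4913 -0.0675  0.1081] yaw=0.957
t=6.10 f=[-2.39  2.09  5.5 ] m=[0.359 0.294 0.086] p=[ 0.4908 -0.0671  0.1082] yaw=0.957 0.0134396795733669
```

View pics/wristg.png

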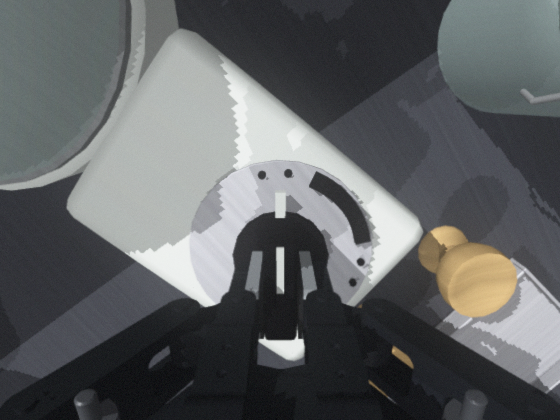

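The grasp is good: the bar sits between the pads, the pointer is in line, and the opening is 13.4 mm. There is a 3 N side load, so I'll correct the centre by about 0.6 mm and turn onto the arc.

```bash
sed -i 's/^C=.*;/C=np.array([.4907,-.0670]);/' h.py
python3 - <<'E'
from h import *
for y in (.85,.65,.507):
    p,q=pose(y,.108); manip.move_linear(p,q); print(rd())
E
```

```text
t=6.46 f=[-2.64  0.91  5.8 ] m=[ 0.133  0.256 -0.038] p=[ 0.4906 -0.0669  0.1082] yaw=0.852
t=6.81 f=[-1.02  0.38  5.9 ] m=[ 0.118  0.311 -0.064] p=[ 0.4905 -0.0669  0.1082] yaw=0.652
t=7.10 f=[-0.82  1.13  6.3 ] m=[ 0.187  0.328 -0.059] p=[ 0.4905 -0.0669  0.1083] yaw=0.509
```

Run:
```python
from h import *
z=.108
while z<.1135:
    z+=.0005; p,q=pose(.507,z); manip.move_linear(p,q,max_speed=.01); print(round(z,4),rd())
    if manip.get_contact_force()[2]<-6.5: break
```

```text
0.1085 t=7.35 f=[-1.94  2.56  2.77] m=[ 0.18   0.195 -0.004] p=[ 0.4905 -0.0669  0.1084] yaw=0.508
0.109 t=7.60 f=[-1.1   0.8  -2.14] m=[0.268 0.124 0.011] p=[ 0.4905 -0.0669  0.1086] yaw=0.507
0.1095 t=7.85 f=[-1.27  1.53 -3.4 ] m=[0.297 0.161 0.03 ] p=[ 0.4905 -0.0669  0.1092] yaw=0.507
0.11 t=8.10 f=[-1.14  1.5  -3.78] m=[0.317 0.182 0.083] p=[ 0.4905 -0.0669  0.1099] yaw=0.507
0.1105 t=8.35 f=[-0.35  1.37 -4.82] m=[0.36  0.252 0.05 ] p=[ 0.4905 -0.0669  0.1104] yaw=0.507
0.111 t=8.60 f=[-0.43  2.93 -5.3 ] m=[0.411 0.254 0.083] p=[ 0.4905 -0.0669  0.1109] yaw=0.507
0.1115 t=8.85 f=[-1.67  2.3  -8.02] m=[0.431 0.223 0.007] p=[ 0.4905 -0.0669  0.1113] yaw=0.507
```

```bash
cat > srch.py <<'E'
from h import *
import sys
y0,y1,step,z=map(float,sys.argv[1:5]); y=y0
b=None
while y>y1+1e-6:
    y-=step; p,q=pose(y,z); manip.move_linear(p,q,max_speed=.05); manip.sleep(.08)
    f=np.mean([(manip.sleep(.01),manip.get_contact_force())[1] for _ in range(4)],0); mz=manip.get_torque()[2]
    print("dial %.3f"%(y-ARC),rd())
    if f[2]>-4.6 or abs(mz)>.3 or f[2]<-13: print("STOP",f,mz);break
E
python3 srch.py .507 .15 .03 .1115
```

```text
dial 0.410 t=9.22 f=[-2.59  3.17 -4.39] m=[ 0.525  0.402 -0.119] p=[ 0.4905 -0.0669  0.1116] yaw=0.477
STOP [-2.84650619  3.48733617 -4.16760097] -0.1187643677387131
```

The force dropped from 8 to 4 N. I'll test for the slot with a small lift.

Run:
```python
from h import *
z=.1115
for k in range(5):
    z+=.0004; p,q=pose(.477,z); manip.move_linear(p,q,max_speed=.01); manip.sleep(.1); print(round(z,4),rd())
    if manip.get_contact_force()[2]<-8.5: break
```

```text
0.1119 t=9.57 f=[-3.25  3.15 -1.93] m=[ 0.523  0.467 -0.14 ] p=[ 0.4905 -0.0669  0.112 ] yaw=0.477
0.1123 t=9.92 f=[-2.63  4.02 -4.18] m=[ 0.53   0.516 -0.153] p=[ 0.4905 -0.0669  0.1123] yaw=0.477
0.1127 t=10.27 f=[-3.73  3.37 -5.38] m=[ 0.529  0.524 -0.135] p=[ 0.4905 -0.0669  0.1126] yaw=0.477
0.1131 t=10.62 f=[-2.83  4.75 -4.77] m=[ 0.505  0.477 -0.13 ] p=[ 0.4905 -0.0669  0.113 ] yaw=0.477
0.1135 t=10.97 f=[-3.04  3.87 -4.49] m=[ 0.487  0.499 -0.141] p=[ 0.4905 -0.0669  0.1134] yaw=0.477
```

Run:
```python
from h import *
save(manip.snapshot("scene"),"s3",(310,150,430,240),6)
z=.1135
while z<.1165:
    z+=.0005; p,q=pose(.477,z); manip.move_linear(p,q,max_speed=.01); print(round(z,4),rd())
    if manip.get_contact_force()[2]<-9 or abs(manip.get_torque()[2])>.35: break
save(manip.snapshot("scene"),"s4",(310,150,430,240),6)
```

```text
0.114 t=11.27 f=[-3.9   3.96 -5.58] m=[ 0.519  0.475 -0.121] p=[ 0.4905 -0.0669  0.1139] yaw=0.477
0.1145 t=11.52 f=[-2.27  4.53 -5.58] m=[ 0.576  0.468 -0.19 ] p=[ 0.4905 -0.0669  0.1144] yaw=0.477
0.115 t=11.77 f=[-2.15  4.65 -5.14] m=[ 0.561  0.514 -0.172] p=[ 0.4905 -0.0669  0.1149] yaw=0.477
0.1155 t=12.02 f=[-3.09  4.15 -5.33] m=[ 0.519  0.496 -0.179] p=[ 0.4905 -0.0669  0.1154] yaw=0.477
0.116 t=12.27 f=[-2.66  5.24 -6.36] m=[ 0.549  0.459 -0.133] p=[ 0.4905 -0.0669  0.1159] yaw=0.477
0.1165 t=12.52 f=[-2.53  4.42 -6.03] m=[ 0.518  0.496 -0.181] p=[ 0.4905 -0.0669  0.1164] yaw=0.477
```

View pics/s4.png

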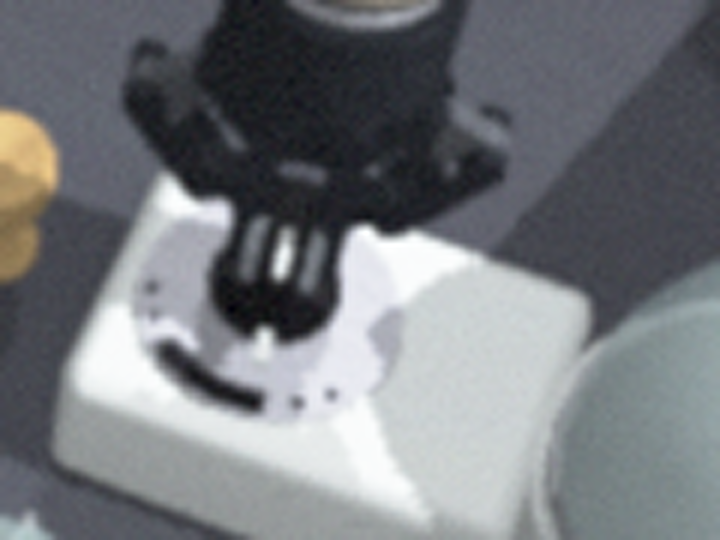

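Run:
```python
from h import *
save(manip.snapshot("wrist"),"w4")
C2=C+[-.0004,.0006]
manip.move_linear(np.r_[C2,.1165+G],quat(.472),max_speed=.01);manip.sleep(.1);print(rd())
```

```text
t=12.97 f=[-4.09  1.55 -5.95] m=[ 0.065  0.535 -0.109] p=[ 0.4904 -0.0666  0.1165] yaw=0.472
```

View pics/w4.png

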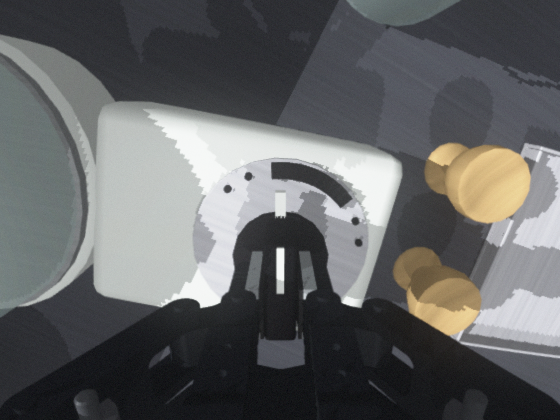

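The skirt and pointer sit at the same pixels relative to the fingers (skirt top row 212), so the knob is rising with the gripper. The key is in the slot, so I'll pull on to the end stop.

Run:
```python
from h import *
C2=C+[-.0007,.0007]
z=.1165
while z<.1245:
    z+=.0005; manip.move_linear(np.r_[C2,z+G],quat(.470),max_speed=.01); print(round(z,4),rd())
    if manip.get_contact_force()[2]<-12 or abs(manip.get_torque()[2])>.35: break
save(manip.snapshot("wrist"),"w5")
```

```text
0.117 t=13.22 f=[-3.14  0.33 -5.1 ] m=[-0.113  0.528 -0.031] p=[ 0.4902 -0.0666  0.1172] yaw=0.470
0.1175 t=13.47 f=[-2.44 -0.89 -3.73] m=[-0.274  0.461 -0.04 ] p=[ 0.4903 -0.0666  0.1177] yaw=0.470
0.118 t=13.72 f=[-1.93 -1.04 -4.13] m=[-0.396  0.442 -0.079] p=[ 0.4902 -0.0665  0.1182] yaw=0.470
0.1185 t=13.97 f=[-2.9  -2.02 -3.73] m=[-0.542  0.379 -0.103] p=[ 0.4902 -0.0665  0.1186] yaw=0.470
0.119 t=14.22 f=[-1.78 -2.12 -4.69] m=[-0.651  0.381 -0.02 ] p=[ 0.4902 -0.0665  0.1191] yaw=0.470
0.1195 t=14.47 f=[-2.48 -2.68 -4.62] m=[-0.757  0.249 -0.093] p=[ 0.4902 -0.0665  0.1196] yaw=0.470
0.12 t=14.72 f=[-1.52 -3.42 -3.92] m=[-0.869  0.265 -0.024] p=[ 0.4902 -0.0665  0.1201] yaw=0.470
0.1205 t=14.97 f=[-1.09 -4.8  -5.36] m=[-0.956  0.175 -0.095] p=[ 0.4902 -0.0665  0.1206] yaw=0.470
0.121 t=15.22 f=[-1.56 -4.46 -4.07] m=[-1.108  0.146 -0.079] p=[ 0.4902 -0.0665  0.1211] yaw=0.470
0.1215 t=15.47 f=[-0.62 -5.01 -5.27] m=[-1.133  0.115  0.01 ] p=[ 0.4902 -0.0664  0.1216] yaw=0.470
0.122 t=15.72 f=[-1.   -4.96 -5.13] m=[-1.099e+00  8.200e-02  1.000e-03] p=[ 0.4902 -0.0665  0.1221] yaw=0.470
0.1225 t=15.97 f=[ 0.05 -4.6  -7.12] m=[-1.089  0.046 -0.081] p=[ 0.4902 -0.0664  0.1224] yaw=0.470
0.123 t=16.22 f=[  0.75  -4.47 -10.28] m=[-1.13  -0.111 -0.081] p=[ 0.4902 -0.0665  0.1225] yaw=0.470
0.1235 t=16.47 f=[  1.3   -5.7  -13.96] m=[-1.215 -0.26   0.006] p=[ 0.4902 -0.0665  0.1225] yaw=0.470
```

View pics/w5.png

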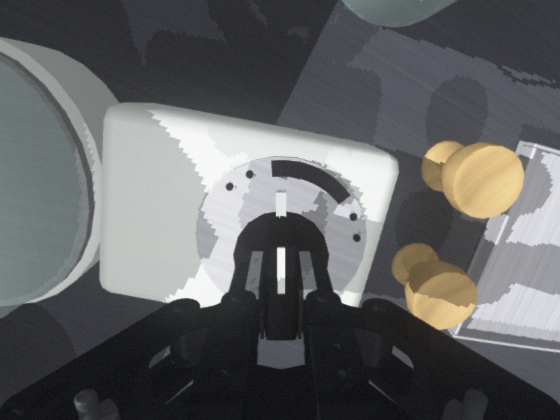

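The knob hit the end stop (force rose to 14 N at z=0.1225, about 14 mm of rise), and the pointer is over the arc's left end (column 281, arc from 271). I'll ease off and release.

Run:
```python
from h import *
C2=C+[-.0004,.0002]
manip.move_linear(np.r_[C2,.1228+G],quat(.470),max_speed=.01); print(rd())
manip.open(); manip.sleep(.2); print(rd(),manip.get_opening())
manip.move_linear(np.r_[C2,.20+G],quat(.470),max_speed=.08); print(rd())
s=manip.snapshot("wrist"); save(s,"w6"); np.save("w6.npy",s,allow_pickle=True)
manip.move_linear(np.r_[C2,.27+G],quat(.470),max_speed=.15)
s=manip.snapshot("wrist"); save(s,"w7"); np.save("w7.npy",s,allow_pickle=True)
s=manip.snapshot("scene"); save(s,"s7"); np.save("s7.npy",s,allow_pickle=True)
```

```text
t=16.77 f=[  0.5   -2.74 -10.49] m=[-0.81  -0.183 -0.07 ] p=[ 0.4903 -0.0667  0.1224] yaw=0.470
t=17.66 f=[-0.54  0.83  0.65] m=[ 0.03  -0.057 -0.022] p=[ 0.4903 -0.0668  0.1228] yaw=0.470 0.08586492105753327
t=18.77 f=[ 0.49 -0.41 -0.81] m=[-0.008  0.014 -0.035] p=[ 0.4901 -0.0667  0.1996] yaw=0.470
```

View pics/w6.png

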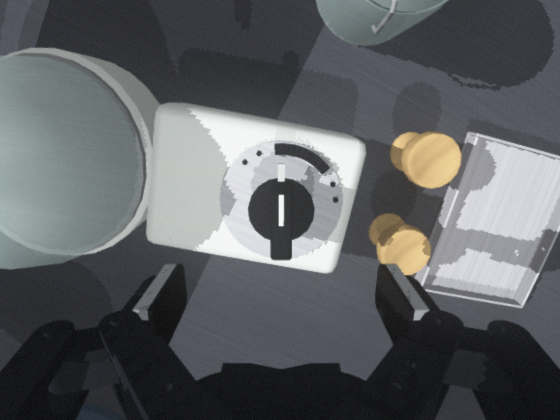

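View pics/s7.png

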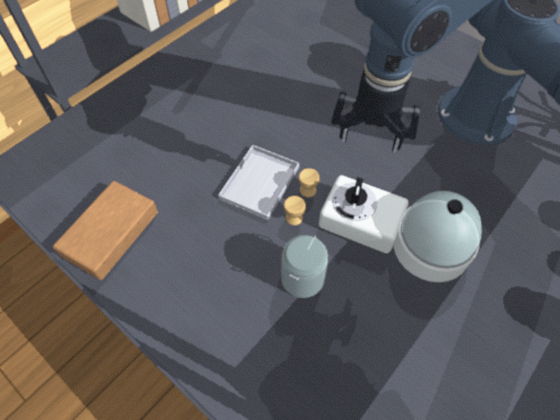

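The knob is released with its pointer over the arc's left end, and the bystanders are at the same pixels as before. One quick check of knob height and angle.

Run:
```python
from h import *
from scipy.optimize import least_squares
for w in ("w1","w2","w6","w7"):
    s=np.load(w+".npy",allow_pickle=True).item();g=s["img"].max(2);o=[]
    for z in (.081,.095):
      E=[]
      for t in np.arange(0,2*np.pi,.05):
        rr=np.arange(.015,.034,.0004);P=np.c_[C[0]+rr*np.cos(t),C[1]+rr*np.sin(t),np.full_like(rr,z)]
        uv=proj(s,P).astype(np.float32);v=cv2.remap(g,uv[:,0].reshape(-1,1),uv[:,1].reshape(-1,1),cv2.INTER_LINEAR).ravel().astype(float)
        if v[:3].max()<90 and v[-1]>110: j=np.argmax(v>95);E.append(P[j,:2])
      E=np.array(E);f=least_squares(lambda x:np.hypot(*(E-x[:2]).T)-x[2],[*C,.024],loss="soft_l1",f_scale=.0005);o.append((z,f.x.round(4).tolist()))
    print(w,o)
s=np.load("w6.npy",allow_pickle=True).item()
L=plane(s,[(281,196),(281,226)],.133);m=plane(s,[(275,148),(328,170)],.077)
print("ptr yaw",np.arctan2(*(L[0]-L[1])[[1,0]]),"arc end yaws",np.arctan2(m[:,1]-C[1],m[:,0]-C[0]))
a=np.load("s7.npy",allow_pickle=True).item()["img"].astype(int);b=cv2.imread("pics/scene0.png")[:,:,::-1].astype(int)
d=abs(a-b).max(2); print("diff jar/cups/tray",d[235:295,280:330].mean(),d[165:225,280:322].mean(),d[145:218,218:300].mean())
```

```text
w1 [(0.081, [0.4912, -0.0675, 0.0241]), (0.095, [0.4931, -0.0648, 0.023])]
w2 [(0.081, [0.4912, -0.0674, 0.0242]), (0.095, [0.4936, -0.0641, 0.0229])]
w6 [(0.081, [0.4874, -0.0696, 0.0256]), (0.095, [0.4914, -0.0675, 0.0241])]
w7 [(0.081, [0.4881, -0.0692, 0.025]), (0.095, [0.4912, -0.0676, 0.024])]
ptr yaw 0.4704831035870776 arc end yaws [ 0.55603702 -0.46559216]
diff jar/cups/tray 6.350666666666666 6.798809523809524 7.194453725359171
```

The skirt fits z=0.095 (14 mm up). The pointer yaw is 0.470 against an arc middle of about 0.05–0.07, so it is about 0.41 rad off and inside the arc. The bystanders have not moved.

```bash
python3 -c "
from plant import manip
manip.job_done(); print(manip.get_clock())"
```

```text
the job is handed in; nothing more can be done
the job is handed in; nothing more can be done
```

The knob is locked fully out with its pointer over the raised arc. I released it, backed the gripper away and handed the job in. The last clock reading was 18.8 s of the allowed 58 s, a second or two before hand-in.

**How it went:** I turned the knob clockwise onto the arc and searched with a light pull of up to about 8 N, of which roughly 3 N is the knob's own sliding friction. The lock slot was about 0.41 rad anticlockwise of the arc's middle, where the resistance dropped. From there the knob slid out at about 4–6 N until it reached its end stop; I stopped pulling at 14 N there.

**Last checks:**
- **Height:** after release, the knob's skirt was 14 mm higher than at the start in two wrist-camera views.
- **Pointer:** it stood about 0.41 rad from the arc's middle, inside the 0.52 limit.
- **Bystanders:** the scene picture showed no visible shift of the jar, tray or egg cups.
- **Gripper:** the contact force was about zero after I let go.

**Small disagreements:**
- Two estimates of the arc's middle differed by about 0.02 rad.
- Triangulating the dial and pointer from the fixed cameras gave heights about 4 mm lower than the text. The wrist views agreed with the text.
- The vision estimate of the knob axis was about 0.6 mm off. I corrected it from the side force after grasping, but 5–6 N of side force remained during the pull.

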